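# Feel for the photometer's release notch and press it

## Task

Pop the photometer's grey cover ajar with its hidden release. With the fingers shut, set the fingertip lightly on the black sprung seal strip at its blue-dot end, sweep it along the pressed-down strip until it finds the notch, then press the tab inside the notch fully down so that the cover stands ajar, and withdraw. Grasp nothing, do not lift the cover by hand, and leave the vials, bottles and trays where they are.

Things in the scene. Friction and masses are not known exactly. Their poses are not given: they have to be found in the camera images.
- photometer: White bench-top photometer, fixed, 270 (x) by 465 (y) mm, deck 100 mm high. Origin: centre of its underside; x points away from its front edge (the robot's side), y to the left, z up. A black sprung light-seal strip runs along the front edge of its top, broken by one hidden gap, the release notch. White shoulders (top 113 mm) close both ends; the front lip is lower (98 mm).
- strip_start (a point): Left (+y) end of the strip, on its centre line (photometer x = -115 mm), at the height of its free top, 108 mm above the table. The strip is 30 mm wide and runs straight to strip_end. A 14 mm blue dot on the white shoulder, 15 mm further left, marks this end.
- strip_end (a point): Right (-y) end of the strip, 250 mm from strip_start, same height. The notch, a gap 46 mm long across the strip's full width, has its centre anywhere from 100 to 200 mm from strip_start towards here; its place is not among the readings, so feel (or look) for it.
- strip (a joint): How far the strip is pressed down, m: 0 free, 0.006 at its stop. The whole strip sinks evenly; about 1 N starts it, then 0.6 N per mm. With shut fingertips kept 2 to 4 mm below its free top, its upward push vanishes (and this returns to 0) once the whole tip is over the notch; going on, the tip meets the notch's far wall.
- tab (a joint): How far the release tab in the notch is pressed down, m: 0 up, 0.008 at its stop. The tab is a black bar lying under the strip and bared only in the notch; its top is 98 mm above the table, 10 mm below the strip's free top. It goes straight down, moves at about 5 N, stays where it is left, and raises the cover by a linkage.
- cover: Grey light-tight cover on the deck, 165 by 150 by 8 mm, front edge 25 mm behind the strip's centre line, its top at 112 mm when shut. Origin: middle of its rear hinge edge; lies level when shut. The tab raises it: 0.17 rad ajar at full press, front edge 28 mm up. It is not to be touched.
- vial_mid (a point): Clear capped sample vial, 26 mm across, 50 mm tall, standing on the photometer's deck at the right. Loose bystander: leave it where it stands. Point: its centre, half-way up.
- reagent_mid (a point): Amber reagent bottle with red cap, 32 mm across, 55 mm tall, standing on the photometer's deck at the left. Loose bystander: leave it where it stands. Point: its centre, half-way up.
- beaker_mid (a point): Glass beaker, 70 mm across, 90 mm tall, on the table at the left. Loose bystander: leave it where it stands. Point: its centre, half-way up.
- tipbox_mid (a point): Blue divided tip tray, 90 by 120 by 50 mm, on the table at the left. Loose bystander: leave it where it stands. Point: its centre, half-way up.
- wash_mid (a point): White wash bottle with red cap, 64 mm across, 160 mm tall, on the table at the right. Loose bystander: leave it where it stands. Point: its centre, half-way up.
- rack_mid (a point): White vial rack with six holes, 80 by 140 by 45 mm, on the table at the right. Loose bystander: leave it where it stands. Point: its centre, half-way up.

How it is judged:
On the way, in this order (a step that is already met when the one before it is completed fails the run):
1. the fingertip presses the strip down near its blue-dot end (within 50 mm of it) (value of joint strip above 0.0006 m and y of the grasp point in the frame of photometer between 0.075 and 0.14 m and x of the grasp point in the frame of photometer between -0.16 and -0.07 m), for 0.1 s.
2. the fingertip, sweeping, presses the strip 55 to 85 mm from the blue-dot end (value of joint strip above 0.0006 m and y of the grasp point in the frame of photometer between 0.04 and 0.07 m and x of the grasp point in the frame of photometer between -0.16 and -0.07 m), for 0.1 s.
3. the tab in the notch is pressed down and the cover stands ajar (value of joint tab above 0.006 m and angle between cover's own z axis and vertical above 0.12 rad), for 0.2 s.
At the end, for the whole second after the job is handed in: The tab is at least 6 of its 8 mm down, the cover stands ajar by at least 0.12 rad, the strip is free again (within 1 mm), and every bystander is within 20 mm of where it stood (all of step 3 and value of joint strip below 0.001 m and distance of each of vial_mid, reagent_mid, beaker_mid, tipbox_mid, wash_mid, rack_mid from where it was at the start of the episode below 0.02 m); the robot touches nothing.
It fails at once if the robot pushes on the photometer with more than 30 N (contact force between the fingers and photometer above 30 N).
It fails at once if the cover is pushed or lifted by the robot instead of by its release (contact force between any of the fingers, the arm and cover above 2 N).
It fails at once if a bystander is moved by more than 20 mm, or lifted (distance of any of vial_mid, reagent_mid, beaker_mid, tipbox_mid, wash_mid, rack_mid from where it was at the start of the episode above 0.02 m).
It also fails if it takes over 54 s, if anything falls off the work surface, if the arm or the gripper's body presses on something with over 40 N, if the wrist force passes 120 N, or if a joint passes its speed limit or range.

## Robot

A 6-joint arm with a two-finger parallel gripper is mounted at the origin on the work surface. World frame = base frame: x ahead of the robot, y to its left, z up, the work surface at z = 0. Lengths are in m, angles in rad, forces in N, time in s.
With the tool pointing down it reaches from about 0.4 to 0.825 m from the base axis. Payload 7 kg.
Tool frame: the origin (TCP) lies at the centre of the arm's flange, where the gripper is bolted on; the fingertips stand 178 mm ahead of it and the grasp point (between the pads) lies arm.tcp_to_grasp ahead of it (arm.tcp_to_grasp is the distance from the TCP to the grasp point, in m); z points along the fingers, y is the direction in which the jaws open and shut (so a half turn about z gives the same grasp; the last joint's range is limited). The gripper opens to 88 mm and grips with 3 to 60 N. Pads are 19 mm wide; open, the fingers measure 130 mm over their backs; the gripper's body (78 mm by 193 mm) begins 47 mm behind the grasp point.
Start: joints at [1.414, 0.359, 0.012, 0, -1.224, -0.288], TCP at [0.29, 0.609, 0.405] pointing down, gripper open.
Joint ranges: [-3.07, 3.07], [-1.43, 2.12], [-1.02, 1.25], [-3.03, 1.67], [-3.05, -0], [-3.03, 3.03]. Speed limits (rad/s): [2.39, 2.39, 3.01, 3.14, 3.14, 3.14].

## Interface

Orientations are given as [roll, pitch, yaw] about the fixed x, y, z axes, in that order (R = Rz(yaw) Ry(pitch) Rx(roll)).
In Python, from station import arm gives the robot as it stands.
- The arm moves only by the tool move_arm, never from a script. Its argument "deltas" is a list of rows, each a list of 6 numbers: the shift along the world's x, y, z in mm, then the turn, a rotation vector about the world's x, y, z in degrees. In form: [[tx, ty, tz, ax, ay, az], ...]. A call has exactly 5 rows; each row shifts and turns the commanded pose from where the row before left it; what a row does not reach is not made up. A row lasts 1/12 s, in which the tool goes at most 41.7 mm and 7.16 degrees, less where a joint would pass 70% of its speed; a pose out of reach is approached as far as the arm can. A call with a gripper value outside its range is refused whole. "claw" is the closure in counts, from 0 (fully open) to 255 (shut), set as the call begins (left out, the last holds). The fingers move at their own pace and stop on an object; "squeeze" is the grip in N (left out, the last holds). Time passes only in rows, so rows that do not move let the fingers close, or fill a call up. It gives the time, the measured TCP pose, the force and the opening at its end, in the units of the state.
- arm.get_state(): the state, without advancing time (a new reading comes with each control period).
- arm.grab_frame(name): name is "scene" or "top" or "wrist"; returns the picture (384x512x3 uint8, red, green, blue); there is no depth.
- arm.calibration(name): a dict with "intrinsics" (3x3 intrinsics, pixels), "k1" (the pictures are not rectified: a ray, as slopes to the right and down, at radius r is drawn at 1 + k1 r^2 times it, then the intrinsics apply), "T" (4x4, takes a point from camera to world coordinates); the wrist camera has in their place "mount" (4x4, takes a point from camera to tool coordinates, whose origin is the TCP and whose axes are the flange's). Camera axes: x right, y up, looking along -z (the intrinsics and any distortion apply to the point x, -y, -z); pixel columns grow to the right and rows downward; lengths in m; the calibration is good to about 2 mm. A picture is of the moment at which its call begins: read the wrist's pose just before it. calibration takes no time and is no camera call.
- arm.job_done(): hands the job in, once; it reports no verdict.
Trained networks look in the newest picture that a camera, given by its name, has taken for a name from the list of things; names that differ only in an ending like _2 or _b are one class to them, and where a whole thing is asked for, a point or a joint stands for the part that bears it (a point fixed in the world has none). Each returns a list of dicts, best first, with "score" (0 to 1); they miss things now and then, are a little off and sometimes report something else, mostly with a low value. They report only what shows in the picture. A call takes as long as a camera call.
- arm.spot_in(thing, camera): "xy" ([column, row] in pixels, amid what is visible of it).
- arm.masks_of(thing, camera): "pixels" (384x512 bool, what is visible of it) and "xy" ([column, row] in pixels, amid what is visible of it).
- arm.spot_point(thing, camera): "xy" ([column, row] in pixels: a listed point, or the origin of a listed thing).
The state is a dict: "t": time; "q": joint angles; "qd": joint speeds; "joint_efforts": joint torques, N m; "eef_pos": TCP position; "ee_rot": TCP orientation; "force": force on the tool from outside, world axes, zero at the start; "moment": the same for the moment, N m; "width": finger opening in m.
Only numpy, scipy, OpenCV 4.12 (cv2) and the standard library are available. Lean on these libraries where they do the work, as an engineer would, in place of code of your own. Each camera call takes 0.05 s, during which the arm holds its last target. There are 200 camera calls.

## Working session

There is one attempt and no reset: what is moved stays moved. The work goes in short steps, Python scripts to look and compute and a tool call to move; the robot and the scene stay as the last step left them, time stands still between calls to the robot, and variables do not carry over. Pictures are saved under pics/ and viewed, about 8 in all and at most 12, crops included, and the job is handed in when it is done.

Besides the shell and the picture viewer there is one more tool, called after "Request:" as name(argument=value, ...), one argument or row to a line, values as JSON. move_arm: Moves the arm, as the interface text tells. Its arguments: {"type":"object","properties":{"deltas":{"type":"array","items":{"type":"array","items":{"type":"number"}}},"claw":{"type":"number"},"squeeze":{"type":"number"}},"required":["deltas"]}

```bash
mkdir -p pics
cat > h.py <<'E'
import numpy as np, cv2
from station import arm
def ray(cam,xy):
    c=arm.calibration(cam);K=np.array(c["intrinsics"]);T=np.array(c["T"])
    d=np.linalg.inv(K)@[xy[0],xy[1],1]; s=d[:2]; u=s.copy()
    for _ in range(20): u=s/(1+c["k1"]*(u@u))
    return T[:3,3],T[:3,:3]@np.array([u[0],-u[1],-1])
def onz(cam,xy,z):
    o,d=ray(cam,xy); return o+d*(z-o[2])/d[2]
def proj(cam,p):
    c=arm.calibration(cam);K=np.array(c["intrinsics"]);q=np.linalg.inv(np.array(c["T"]))@np.append(p,1)
    u=np.array([q[0],-q[1]])/-q[2]; u=u*(1+c["k1"]*(u@u)); return (K@np.append(u,1))[:2]
E
python3 - <<'E'
from h import *
np.set_printoptions(precision=4,suppress=True)
print(arm.get_state(),arm.tcp_to_grasp)
ims=[]
for c in("top","scene"):
    im=arm.grab_frame(c); cv2.imwrite(f"pics/{c}_raw.png",im[:,:,::-1]); cv2.imwrite(f"pics/{c}.png",cv2.resize(im[:,:,::-1],(800,600)))
    for n,z in(("strip_start",.108),("strip_end",.108),("photometer",0),("cover",.112),("tab",.098),("vial_mid",.125),("reagent_mid",.1275),("wash_mid",.08),("beaker_mid",.045)):
        for r in arm.spot_point(n,c)[:1] if n!="tab" else arm.spot_in(n,c)[:2]: print(c,n,r["score"],np.array(r["xy"]),onz(c,r["xy"],z))
E
```

```text
{'t': 0.0, 'q': array([ 1.4141,  0.3594,  0.011 , -0.0004, -1.2241, -0.2881]), 'qd': array([ 0.0016,  0.    , -0.0005, -0.003 ,  0.    , -0.0004]), 'joint_efforts': array([ -0.0001, -58.272 ,  29.3054,   6.9971,   0.007 ,  -0.0002]), 'eef_pos': array([0.2903, 0.6091, 0.4037]), 'ee_rot': array([ 3.1398, -0.0002, -0.4449]), 'force': array([-0.4373,  0.657 , -0.9119]), 'moment': array([ 0.0697, -0.0421, -0.0058]), 'width': 0.08747553491442785} 0.1593
top strip_start 0.97 [201.8 219.9] [0.504 0.165 0.108]
top strip_end 0.96 [275.7 210.8] [ 0.527 -0.088  0.108]
top photometer 0.82 [239.8 186.8] [0.6431 0.0377 0.    ]
top cover 0.7 [248.5 160. ] [ 0.711 -0.     0.112]
top tab 0.73 [235.1 186.9] [0.6186 0.0499 0.098 ]
top tab 0.66 [240.7 214.7] [0.5192 0.0326 0.098 ]
top vial_mid 0.61 [286.7 174.3] [ 0.6505 -0.1306  0.125 ]
top reagent_mid 0.59 [377.3 182. ] [ 0.6118 -0.438   0.1275]
top wash_mid 0.67 [377.  180.8] [ 0.6283 -0.4541  0.08  ]
top beaker_mid 0.82 [124.4 200.6] [0.5942 0.4536 0.045 ]
scene strip_start 0.73 [298.2 161.7] [0.5025 0.1579 0.108 ]
scene strip_end 0.59 [218.5 177.1] [ 0.531  -0.0828  0.108 ]
scene photometer 0.9 [265.  222.1] [0.6284 0.0383 0.    ]
scene cover 0.79 [258.7 222.2] [0.7168 0.0022 0.112 ]
scene tab 0.52 [255.6 172.2] [0.5172 0.0276 0.098 ]
scene tab 0.51 [401.4 183.7] [0.6266 0.4324 0.098 ]
scene vial_mid 0.69 [207.4 204.4] [ 0.6458 -0.1248  0.125 ]
scene reagent_mid 0.69 [332.5 173.4] [0.5845 0.2372 0.1275]
scene wash_mid 0.97 [ 86.2 226. ] [ 0.6331 -0.449   0.08  ]
scene beaker_mid 0.78 [399.4 189.7] [0.6023 0.4486 0.045 ]
```

View pics/top.png

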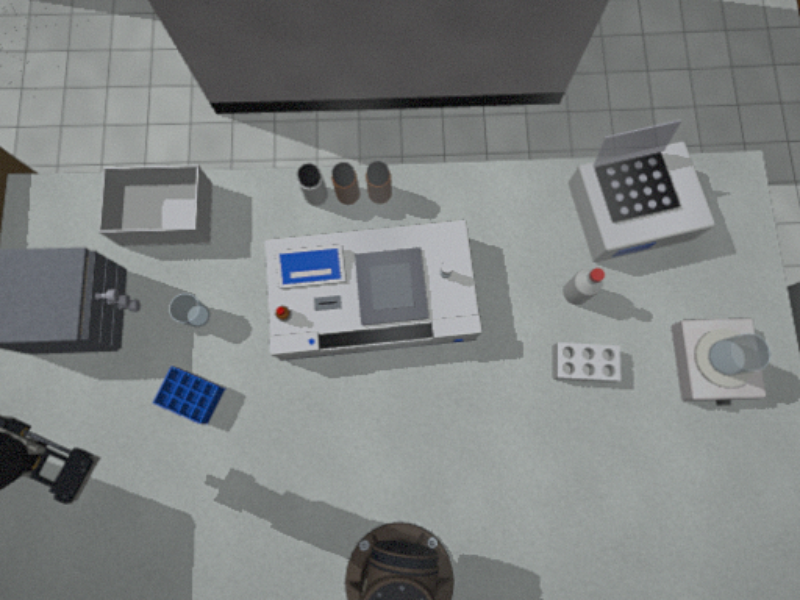

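View pics/scene.png

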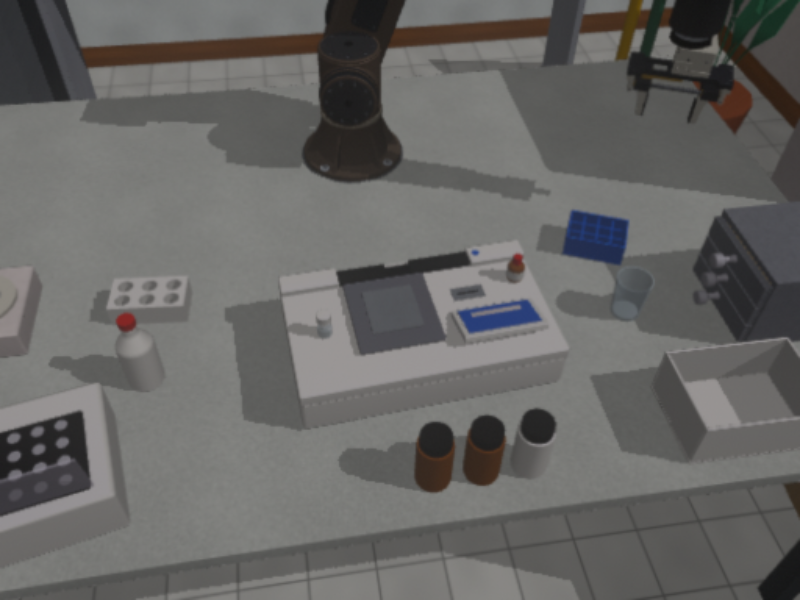

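The top view shows the strip running from about (318,342) to (433,328), with the blue dot at (311,341). The scene view shows the gap at about (397,265), roughly 135 mm from the start. I'll shut the fingers and move above the strip, jaws along it.

Request:
move_arm(
  deltas=[
    [14,-31,1,0,0,2],
    [14,-31,1,0,0,2],
    [14,-31,1,0,0,2],
    [14,-31,1,0,0,2],
    [14,-31,1,0,0,2],
  ],
  claw=255,
  squeeze=10,
)

```text
t: 1.42
eef_pos: [0.3608, 0.4528, 0.4097]
ee_rot: [-3.141, -0.0, -0.268]
force: [0.0, 0.3, -0.1]
width: 0.0596
```

Request:
move_arm(
  deltas=[
    [14,-31,1,0,0,2],
    [14,-31,1,0,0,2],
    [14,-31,1,0,0,2],
    [14,-31,1,0,0,2],
    [14,-31,1,0,0,2],
  ],
)

```text
t: 1.83
eef_pos: [0.4307, 0.2976, 0.415]
ee_rot: [-3.141, -0.0, -0.094]
force: [-0.5, 0.2, -0.3]
width: 0.0264
```

Request:
move_arm(
  deltas=[
    [10,-31,1,0,0,2.5],
    [10,-31,1,0,0,2.5],
    [10,-31,1,0,0,2.5],
    [10,-31,1,0,0,2],
    [10,-31,1,0,0,2],
  ],
)

```text
t: 2.25
eef_pos: [0.4805, 0.1427, 0.4201]
ee_rot: [-3.141, -0.001, 0.107]
force: [-0.3, 0.4, 0.2]
width: 0.0006
```

```bash
cat >> h.py <<'E'
from scipy.spatial.transform import Rotation as R
def wT(s):
    T=np.eye(4);T[:3,:3]=R.from_euler("xyz",s["ee_rot"]).as_matrix();T[:3,3]=s["eef_pos"]; return T
_cal=arm.calibration
class _W: s=None
def calib(n):
    c=dict(_cal(n))
    if n=="wrist": c["T"]=wT(_W.s)@np.array(c["mount"])
    return c
try: arm.calibration=calib
except Exception as e: print(e)
E
python3 - <<'E'
from h import *
np.set_printoptions(precision=4,suppress=True)
s=arm.get_state();_W.s=s
print(s["t"],s["eef_pos"],s["ee_rot"],s["force"],s["width"])
im=arm.grab_frame("wrist"); cv2.imwrite("pics/w1.png",cv2.resize(im[:,:,::-1],(800,600)))
for n,z in(("strip_start",.108),("strip_end",.108),("cover",.112)):
    for r in arm.spot_point(n,"wrist")[:1]: print(n,r["score"],np.array(r["xy"]),onz("wrist",r["xy"],z))
for r in arm.spot_in("tab","wrist")[:2]: print("tab",r["score"],np.array(r["xy"]),onz("wrist",r["xy"],.098))
E
```

```text
Traceback (most recent call last):
NameError: name '_W' is not defined
```

```bash
sed -i 's/_W\b/WW/g' h.py
python3 - <<'E'
from h import *
np.set_printoptions(precision=4,suppress=True)
s=arm.get_state();WW.s=s
print(s["t"],s["eef_pos"],s["ee_rot"],s["force"],s["width"])
im=arm.grab_frame("wrist"); cv2.imwrite("pics/w1.png",cv2.resize(im[:,:,::-1],(800,600)))
for n,z in(("strip_start",.108),("strip_end",.108),("cover",.112)):
    for r in arm.spot_point(n,"wrist")[:1]: print(n,r["score"],np.array(r["xy"]),onz("wrist",r["xy"],z))
for r in arm.spot_in("tab","wrist")[:2]: print("tab",r["score"],np.array(r["xy"]),onz("wrist",r["xy"],.098))
E
```

```text
2.25 [0.4805 0.1427 0.4201] [-3.1412 -0.0007  0.1069] [-0.2955  0.3787  0.1558] 0.0005727808952894388
strip_start 0.7 [240.6 141.2] [0.5091 0.1596 0.108 ]
tab 0.85 [392.  143.1] [0.5213 0.0221 0.098 ]
```

View pics/w1.png

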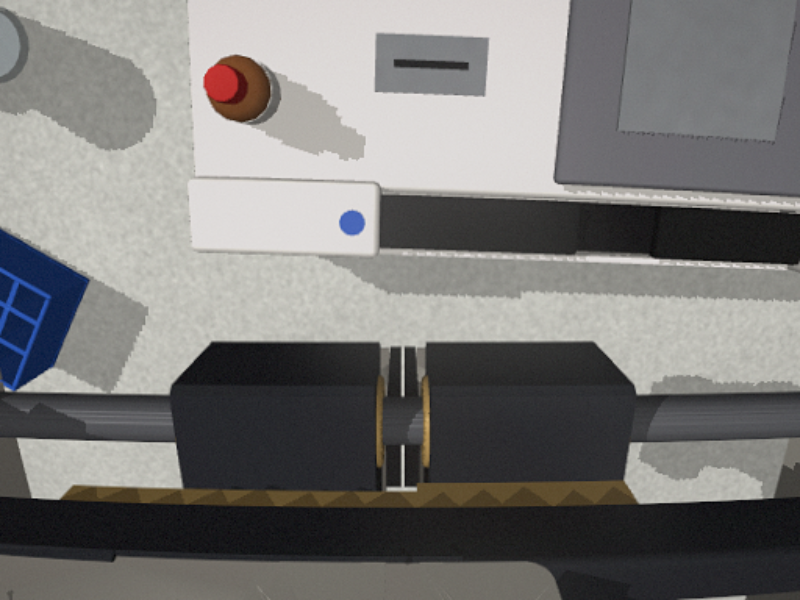

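The wrist view shows the dot at (352,222), the strip starting at x≈380, and the notch from x≈577 to 655 (800 px scale).

Run:
```python
from h import *
np.set_printoptions(precision=4,suppress=True)
WW.s=arm.get_state()
P=lambda x,y,z: onz("wrist",(np.array([x,y])+.5)/1.5625-.5,z)
for n,x,y,z in(("dot",352,222,.113),("start",380,222,.108),("notchL",577,229,.108),("notchR",655,232,.108),("stripTopL",385,196,.108),("stripBotL",385,248,.108),("stripTopR",560,203,.108),("stripBotR",560,252,.108),("coverL",556,182,.112),("coverR",798,193,.112),("shoulderBL",191,249,.113),("shoulderBR",376,254,.113),("lipR",795,268,.098),("dotedge",338,222,.113),("dotedge2",366,222,.113)):print(n,P(x,y,z))
print(proj("wrist",WW.s["eef_pos"]-[0,0,.178])*1.5625)
m=arm.masks_of("strip","wrist")
for r in m[:2]:
    ys,xs=np.nonzero(r["pixels"]); print(r["score"],xs.min(),xs.max(),ys.min(),ys.max())
```

```text
dot [0.5078 0.174  0.113 ]
start [0.5086 0.1588 0.108 ]
notchL [0.5166 0.0477 0.108 ]
notchR [0.5199 0.0022 0.108 ]
stripTopL [0.5233 0.1574 0.108 ]
stripBotL [0.4942 0.1546 0.108 ]
stripTopR [0.5299 0.06   0.108 ]
stripBotR [0.5024 0.0551 0.108 ]
coverL [0.5412 0.0655 0.112 ]
coverR [ 0.5523 -0.0758  0.112 ]
shoulderBL [0.4835 0.2635 0.113 ]
shoulderBR [0.4913 0.1592 0.113 ]
lipR [ 0.5073 -0.0985  0.098 ]
dotedge [0.507  0.1817 0.113 ]
dotedge2 [0.5086 0.1664 0.113 ]
[399.3564 369.2038]
0.8 242 511 124 168
0.23 354 511 0 126
```

Request:
move_arm(
  deltas=[
    [6,-3,-25,0,0,-0.3],
    [6,-3,-25,0,0,-0.3],
    [6,-3,-25,0,0,-0.3],
    [6,-3,-25,0,0,-0.3],
    [6,-3,-22,0,0,-0.3],
  ],
)

```text
t: 2.97
eef_pos: [0.5102, 0.1303, 0.2962]
ee_rot: [3.142, 0.0, 0.08]
force: [-0.2, -0.3, 0.3]
width: 0.0004
```

Run:
```python
from h import *
np.set_printoptions(precision=4,suppress=True)
WW.s=s=arm.get_state()
print(s["t"],s["eef_pos"],s["ee_rot"],s["force"])
im=arm.grab_frame("wrist"); im2=arm.grab_frame("scene")
c=im2[130:230,180:380]
cv2.imwrite("pics/a.png",np.vstack([cv2.resize(im[:,:,::-1],(400,300)),cv2.resize(c[:,:,::-1],(400,200))]) if 0 else cv2.resize(c[:,:,::-1],(800,400),interpolation=cv2.INTER_CUBIC))
```

```text
2.9667 [0.5102 0.1303 0.2962] [3.1415 0.0004 0.0802] [-0.2415 -0.2606  0.3   ]
```

View pics/a.png

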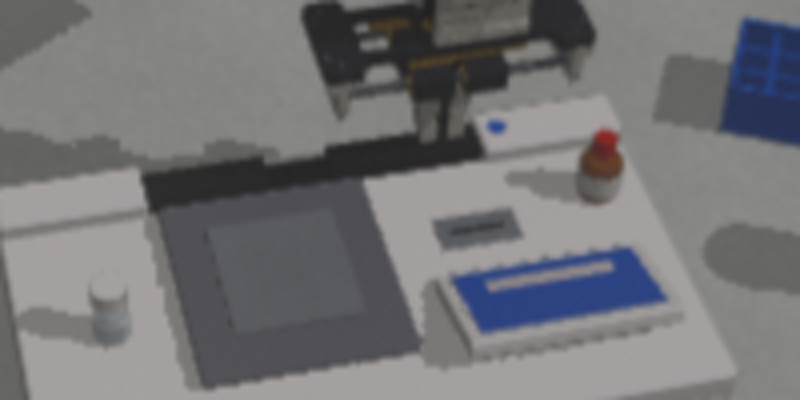

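The crop shows the shut fingertips over the blue-dot end of the strip, with the notch at about x 265–330. I'll lower gently.

Request:
move_arm(
  deltas=[
    [0,0,-4,0,0,0],
    [0,0,-3,0,0,0],
    [0,0,-2,0,0,0],
    [0,0,-1,0,0,0],
    [0,0,0,0,0,0],
  ],
)

```text
t: 3.48
eef_pos: [0.5104, 0.1296, 0.2884]
ee_rot: [-3.141, -0.001, 0.079]
force: [0.2, -0.0, -0.3]
width: 0.0005
```

Request:
move_arm(
  deltas=[
    [0,0,-1,0,0,0],
    [0,0,-1,0,0,0],
    [0,0,-1,0,0,0],
    [0,0,0,0,0,0],
    [0,0,0,0,0,0],
  ],
)

```text
t: 3.9
eef_pos: [0.5106, 0.1294, 0.2849]
ee_rot: [-3.141, -0.001, 0.079]
force: [-0.6, 1.9, 0.6]
width: 0.0007
```

Request:
move_arm(
  deltas=[
    [0,0,-1,0,0,0],
    [0,0,-1,0,0,0],
    [0,0,0,0,0,0],
    [0,0,0,0,0,0],
    [0,0,0,0,0,0],
  ],
)

```text
t: 4.32
eef_pos: [0.5106, 0.1295, 0.2828]
ee_rot: [-3.141, -0.0, 0.079]
force: [0.0, 2.4, 3.0]
width: 0.0003
```

Request:
move_arm(
  deltas=[
    [0.4,-5,0,0,0,0],
    [0.4,-5,0,0,0,0],
    [0.4,-5,0,0,0,0],
    [0.4,-5,0,0,0,0],
    [0.4,-5,0,0,0,0],
  ],
)

```text
t: 4.73
eef_pos: [0.5125, 0.1037, 0.2827]
ee_rot: [-3.142, -0.0, 0.079]
force: [-0.2, 2.1, 2.3]
width: 0.0005
```

Request:
move_arm(
  deltas=[
    [0.4,-5,0,0,0,0],
    [0.4,-5,0,0,0,0],
    [0.4,-5,0,0,0,0],
    [0.4,-5,0,0,0,0],
    [0.4,-5,0,0,0,0],
  ],
)

```text
t: 5.15
eef_pos: [0.5145, 0.0788, 0.2827]
ee_rot: [3.142, -0.0, 0.079]
force: [-0.4, 1.5, 3.1]
width: 0.0003
```

Request:
move_arm(
  deltas=[
    [0.4,-5,0,0,0,0],
    [0.4,-5,0,0,0,0],
    [0.4,-5,0,0,0,0],
    [0.4,-5,0,0,0,0],
    [0.4,-5,0,0,0,0],
  ],
)

```text
t: 5.57
eef_pos: [0.5165, 0.0538, 0.2827]
ee_rot: [-3.142, 0.0, 0.079]
force: [-0.3, 3.5, 4.4]
width: 0.0008
```

Request:
move_arm(
  deltas=[
    [0.2,-3,0,0,0,0],
    [0.2,-3,0,0,0,0],
    [0.2,-3,0,0,0,0],
    [0.2,-3,0,0,0,0],
    [0.2,-3,0,0,0,0],
  ],
)

```text
t: 5.98
eef_pos: [0.5174, 0.0391, 0.2826]
ee_rot: [3.142, 0.0, 0.079]
force: [-0.2, 2.4, 3.5]
width: 0.0003
```

Request:
move_arm(
  deltas=[
    [0.2,-2,0,0,0,0],
    [0.2,-2,0,0,0,0],
    [0.1,-2,0,0,0,0],
    [0.1,-2,0,0,0,0],
    [0.1,-2,0,0,0,0],
  ],
)

```text
t: 6.4
eef_pos: [0.5177, 0.0288, 0.2822]
ee_rot: [3.141, 0.001, 0.079]
force: [0.1, -0.8, 0.2]
width: 0.0004
```

The upward push has vanished at y = 0.029, which agrees with the visual notch centre (0.025). I'll go on gently to centre.

Request:
move_arm(
  deltas=[
    [0.1,-1,0,0,0,0],
    [0.1,-1,0,0,0,0],
    [0.1,-1,0,0,0,0],
    [0,-0.5,0,0,0,0],
    [0,0,0,0,0,0],
  ],
)

```text
t: 6.82
eef_pos: [0.5184, 0.0257, 0.2826]
ee_rot: [3.141, 0.0, 0.079]
force: [-0.5, -0.1, 0.6]
width: 0.0009
```

Request:
move_arm(
  deltas=[
    [0,0,-1.5,0,0,0],
    [0,0,-1.5,0,0,0],
    [0,0,-1.5,0,0,0],
    [0,0,-1,0,0,0],
    [0,0,0,0,0,0],
  ],
)

```text
t: 7.23
eef_pos: [0.5183, 0.0258, 0.2768]
ee_rot: [3.141, 0.001, 0.079]
force: [-0.1, 0.2, -0.2]
width: 0.0007
```

Request:
move_arm(
  deltas=[
    [0,0,-1,0,0,0],
    [0,0,-1,0,0,0],
    [0,0,-1,0,0,0],
    [0,0,0,0,0,0],
    [0,0,0,0,0,0],
  ],
)

```text
t: 7.65
eef_pos: [0.5185, 0.0258, 0.2742]
ee_rot: [-3.142, -0.0, 0.079]
force: [-1.1, 0.5, 2.8]
width: 0.0002
```

Request:
move_arm(
  deltas=[
    [0,0,-1,0,0,0],
    [0,0,-1,0,0,0],
    [0,0,-1,0,0,0],
    [0,0,-1,0,0,0],
    [0,0,0,0,0,0],
  ],
)

```text
t: 8.07
eef_pos: [0.5185, 0.0258, 0.27]
ee_rot: [-3.142, -0.0, 0.079]
force: [0.4, -0.2, 1.9]
width: 0.0001
```

Request:
move_arm(
  deltas=[
    [0,0,-1,0,0,0],
    [0,0,-0.5,0,0,0],
    [0,0,-0.5,0,0,0],
    [0,0,0,0,0,0],
    [0,0,0,0,0,0],
  ],
)

```text
t: 8.48
eef_pos: [0.5185, 0.0258, 0.2684]
ee_rot: [3.142, -0.0, 0.079]
force: [-1.7, 0.9, 6.3]
width: 0.0003
```

Request:
move_arm(
  deltas=[
    [0,0,-0.5,0,0,0],
    [0,0,-0.5,0,0,0],
    [0,0,-0.3,0,0,0],
    [0,0,0,0,0,0],
    [0,0,0,0,0,0],
  ],
)

```text
t: 8.9
eef_pos: [0.5184, 0.0258, 0.2682]
ee_rot: [3.141, -0.001, 0.079]
force: [-7.6, 1.6, 18.3]
width: 0.0007
```

Run:
```python
from h import *
s=arm.get_state(); print(s["t"],s["eef_pos"],s["force"])
im2=arm.grab_frame("scene")
c=im2[130:230,180:380]
cv2.imwrite("pics/b.png",cv2.resize(c[:,:,::-1],(800,400),interpolation=cv2.INTER_CUBIC))
```

```text
8.9 [0.51843724 0.02579428 0.26823162] [-7.64544956  1.6291497  18.26493159]
```

View pics/b.png

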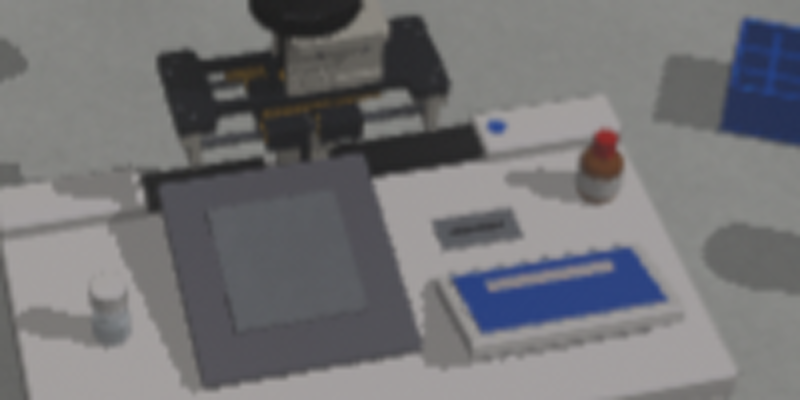

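The crop shows the cover ajar, its front edge raised at about (270,170), and the force has risen to 18 N, so the tab is at its stop. I'll withdraw straight up.

Request:
move_arm(
  deltas=[
    [0,0,2,0,0,0],
    [0,0,6,0,0,0],
    [0,0,10,0,0,0],
    [-1,0,15,0,0,0],
    [-3,0,20,0,0,0],
  ],
)

```text
t: 9.37
eef_pos: [0.5143, 0.0257, 0.3198]
ee_rot: [3.141, 0.002, 0.079]
force: [0.7, 0.3, 0.5]
width: 0.0002
```

Request:
move_arm(
  deltas=[
    [-8,0,25,0,0,0],
    [-10,0,25,0,0,0],
    [-10,0,25,0,0,0],
    [-10,0,20,0,0,0],
    [0,0,0,0,0,0],
  ],
)

```text
t: 9.78
eef_pos: [0.476, 0.0257, 0.42]
ee_rot: [-3.14, -0.007, 0.079]
force: [0.4, 0.7, 0.5]
width: 0.0007
```

Run:
```python
from h import *
s=arm.get_state(); print(s["t"],s["eef_pos"],s["force"])
im2=arm.grab_frame("scene")
c=im2[130:230,180:380]
cv2.imwrite("pics/c.png",cv2.resize(c[:,:,::-1],(800,400),interpolation=cv2.INTER_CUBIC))
for n in("vial_mid","reagent_mid","wash_mid","beaker_mid"):
    for r in arm.spot_point(n,"scene")[:1]: print(n,r["xy"])
```

```text
9.7833 [0.47600751 0.02566726 0.41996174] [0.43519991 0.65280807 0.45003678]
vial_mid [204.1, 204.5]
wash_mid [85.2, 223.0]
beaker_mid [401.9, 185.7]
```

View pics/c.png

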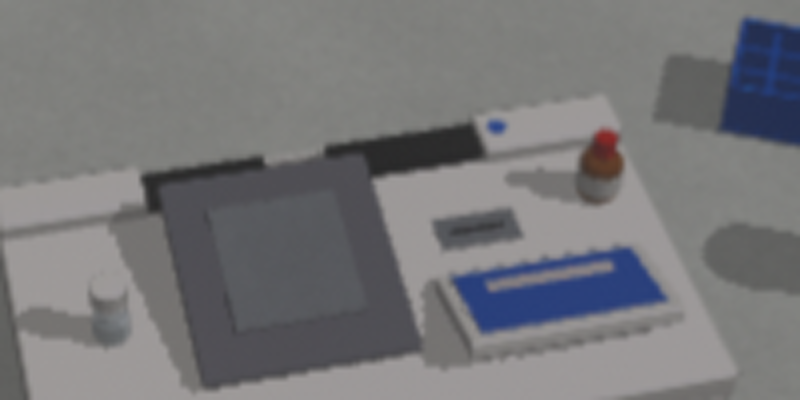

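The cover still stands ajar, its front edge covering part of the strip at about (160–365, 155–190). The strip is free, the vial and bottle haven't moved, and the arm is clear.

```bash
python3 -c "
from station import arm
print(arm.job_done())"
```

```text
the job is handed in; nothing more can be done
None
```

The cover is standing ajar, and I handed the job in at about 10 s of the 54 s allowed; no verdict was reported.

- **Sweep:** With the fingers shut, I pressed the strip about 3 mm (about 3 N), roughly 30 mm from its blue-dot end. I then swept right until the upward push dropped to about 0 N, 131 mm along. The wrist picture put the notch centre at about 134 mm, which agrees.
- **Tab:** I centred in the notch and pressed the tab down until the force rose to 18 N, so it was at its stop. The fingertip was then about 90 mm above the table, which is about 8 mm of travel. I then withdrew straight up.
- **Last checks:** After withdrawing, the picture shows the cover still raised, the strip free, and the vial and reagent bottle in place. The arm was clear, with force readings at noise level.
- **Not fully checked:**
  - Detections of the vial, wash bottle and beaker were within 1–5 px of their first positions, which I put down to detector noise.
  - The network missed the reagent bottle in the last look, so I judged it from the picture.
  - I did not measure the tip tray or rack again, but the arm was never low near them.
  - While the tab was at its stop there was a sideways push of about 8 N, probably a slight off-centre contact in the notch.

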